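Clamp a ring blank with the vise's guarded knob

ROBOT

A 7-joint arm with a two-finger parallel gripper is mounted at the origin on the work surface. World frame = base frame: x ahead of the robot, y to its left, z up, the work surface at z = 0. Lengths are in m, angles in rad, forces in N, time in s.
With the tool pointing down it reaches from about 0.4 to 0.9 m from the base axis. Payload 5.5 kg.
Tool frame: the origin (TCP) lies at the very end of the fingers, on their centre line; the grasp point (between the pads) lies 19 mm behind it; z points along the fingers, x is the direction in which the jaws open and shut, and the axes are right-handed (so a half turn about z gives the same grasp; the last joint's range is limited). The gripper opens to 92 mm and grips with 3 to 60 N. Pads are 19 mm wide; open, the fingers measure 130 mm over their backs; the gripper's body (75 mm by 190 mm) begins 47 mm behind the grasp point.
Start: joints at [1.533, 0.501, -0.427, 1.55, 0.221, 1.138, -0.21], TCP at [0.193, -0.621, 0.227] pointing down, gripper open.
Joint ranges: [-2.88, 2.88], [-0.31, 2.03], [-1.54, 1.56], [0.2, 2.42], [-1.41, 4.55], [0.19, 2.02], [-2.57, 2.57]. Speed limits (rad/s): [2.57, 2.57, 3.14, 3.14, 3.14, 3.14, 3.14].

INTERFACE

Orientations are given as a rotation vector (axis times angle).
In Python, from station import r, effector, planner, read_camera, workorder gives the robot as it stands. Calls block until the motion is done:
- r.goto(position, orientation): joint-space move of the TCP to a pose.
- r.move_linear(position, rotation=None, vel=0.15, guard=None): straight line of the TCP; rotation=None keeps the orientation; vel is the mean speed in m/s. With guard (N) it stops when the force on the tool has changed by that much, and returns True; else False.
- r.set_joints(angles): joint-space move.
- effector.command_gripper(opening, squeeze=None): opening from 0.0 (shut) to 1.0 (fully open); squeeze is the grip in N (None keeps the last); returns when the fingers have stopped.
- r.hold(seconds).
- planner.solve_ik(position, orientation): joint angles nearest the present ones, or None.
- r.get_state(): the state.
- read_camera(name): name is "scene" or "top" or "wrist"; returns a dict with "pixels" (420x560x3 uint8, red, green, blue), "vertical_fov" (degrees; the focal length in pixels is half the picture's height over the tangent of half this angle, whatever the lens; pixels are square), "cx", "cy" (the principal point, pixels), "rvec" (rotation vector, rad) and "tvec" (3), from world to camera coordinates, as OpenCV has them; the wrist camera has in their place "hand_eye" (4x4, takes a point from camera to tool coordinates, whose origin is the TCP and whose axes are the tool frame's). Camera axes: x right, y down, z forward; pixel columns grow to the right and rows downward; lengths in m; the calibration is good to about 2 mm. A picture is of the moment at which its call begins: read the wrist's pose just before it. There is no depth.
A pose or a line that the arm cannot do raises r.Unreachable and nothing moves.
- workorder.job_done(): hands the job in, once; it reports no verdict.
The state is a dict: "time": time; "joints": joint angles; "qd": joint speeds; "tau": joint torques, N m; "tcp_pos": TCP position; "eef_rot": TCP orientation; "wrist_force": force on the tool from outside, world axes, zero at the start; "wrist_torque": the same for the moment, N m; "gripper_width": opening from 0.0 (shut) to 1.0 (fully open).
Only numpy, scipy, OpenCV 4.12 (cv2) and the standard library are available. Lean on these libraries where they do the work, as an engineer would, in place of code of your own. Each camera call takes 0.05 s, during which the arm holds its last target. There are 200 camera calls.

TASK

Set the gold ring blank flat on the middle of the vise's bed, between its open jaws, and let go of it. Then reach down through the round hole in the green guard plate and turn the sunken red knob clockwise until the jaws hold the ring firmly, with about 13 N (8 to 18 N is right; it is marked for good above 25 N), and let go. Do not lean on the guard, and leave the silver ring, the jar and the brush where they are.

Things in the scene. Friction and masses are not known exactly. Their poses are not given: they have to be found in the camera images.
- gold_ring: Gold-coloured ring blank, the work: a plain band 24 mm outside, 18 mm inside, 14 mm tall, 17 to 35 g, lying flat on the bench with its axis upright. Origin: centre of its underside; z up along its axis. Grip it across its outside from above.
- silver_ring: Silver-coloured ring of the same size as the gold one (which of the two places each has changes). Bystander. Origin: centre of its underside.
- jar: Small amber jar with a steel cap, 48 mm across, 55 mm tall. Bystander. Origin: centre of its underside.
- brush: Bench brush, 170 mm long, lying on the bench. Bystander. Origin: under its middle, x along it.
- vise: Ring vise fixed to the bench: dark steel base plate 110 (x) by 250 (y) by 20 mm tall; origin: centre of its underside, z up. Its place varies. At its +y end a steel bed (ridge 16 mm wide in x, 66 mm long in y, top 40 mm above the bench) lies under a moving jaw and a fixed anvil; a green guard box covers the knob at its -y end. Fingers that close along the vise's x straddle ring and bed freely.
- seat (a point): Middle of the bed's top, where the ring's underside centre goes: 56.5 mm from the vise's origin along its +y, 40 mm above the bench; axes as the vise's. The jaw's face starts 16.5 mm from here on the -y side. The fixed anvil (20 mm wide, 18.5 mm tall, on a backing block 30 mm wide) has its face 13.5 to 19.5 mm from here on the +y side, a different distance each time.
- carriage: Moving jaw: a dark steel carriage on a rack that runs out from under the guard, with a sprung aluminium pad 20 mm wide, 17 mm tall, 5 mm thick in front. Origin: middle of the lower edge of the relaxed pad's face, 1.5 mm above the bed; y is the way it closes. The pad's spring gives 9 N per mm, up to 6 mm: once the ring touches both sides, the clamping force grows by about 80 N per rad of knob.
- guard: Green sheet-metal guard box, 110 by 110 mm, over the knob; origin on the knob's axis at the base plate's top (20 mm above the bench), axes as the vise's. Its top plate is 4 mm thick, top face 66 mm above the bench. It may be brushed against but not loaded (12 N at most).
- hole (a point): Centre of the round opening in the guard's top plate, 80 mm in diameter, on the knob's axis at the plate's top face, 66 mm above the bench. A fully opened gripper may not pass; set the fingers only a little wider than the knob.
- knob_grip (a point): On the knob's axis, at mid height of its grip bar, 37 mm above the bench. The bar is red plastic, 34 mm long (x of this point, which turns with the knob), 12 mm wide (y), 18 mm tall: from 28 to 46 mm above the bench, 20 mm below the guard's top face. At knob angle 0 it lies along the vise's x. Below it is a black disc 34 mm across.
- knob (a joint): Knob angle in rad, 0 at the start (jaw open), growing clockwise seen from above, up to 2.2. Each rad moves the jaw 9 mm. A brake takes 0.2 N m to turn and holds it where left; each N of clamping force adds 0.009 N m. So after equal small steps the torque still held at the knob is higher than after free ones by 0.009 N m per N. Clamping begins between 0.65 and 1.35 rad; till then it turns free.

How it is judged:
By the outcome, as a careful person would: the job done as asked, in the order asked, and still so for the second after the job is handed in, with the robot touching nothing.
It also fails if it takes over 67 s, if anything falls off the work surface, if the arm or the gripper's body presses on something with over 40 N, if the wrist force passes 120 N, or if a joint passes its speed limit or range.

## Working session

There is one attempt and no reset: what is moved stays moved. The work goes in short steps, each a Python script; the robot and the scene stay as the last script left them, time stands still between calls to the robot, and variables do not carry over. Pictures are saved under pics/ and viewed, about 8 in all and at most 12, crops included, and the job is handed in when it is done.

```bash
ls; mkdir -p pics; python3 - <<'E'
from station import r, effector, planner, read_camera, workorder
import cv2
for n in ("top","scene"):
    c=read_camera(n); cv2.imwrite(f"pics/{n}0.png",c["pixels"][:,:,::-1])
    print({k:v for k,v in c.items() if k!="pixels"})
c=read_camera("wrist"); print(c["hand_eye"],c["vertical_fov"],c["cx"],c["cy"])
print(r.get_state())
E
```

```text
pics
{'vertical_fov': 42.11103634410297, 'cx': 270.8566457992356, 'cy': 209.91916178627935, 'rvec': array([ 2.19781212, -2.18164374,  0.09805792]), 'tvec': array([0.03050341, 0.58974013, 1.29451653])}
{'vertical_fov': 53.26530391183268, 'cx': 279.24082940196155, 'cy': 211.94838466503248, 'rvec': array([ 1.92340175,  1.17247763, -0.57861488]), 'tvec': array([-0.32074435, -0.24679246,  1.33950015])}
[[ 9.99999921e-01  3.81125419e-04 -1.13545847e-04 -4.76738072e-04]
 [-3.39540254e-04  9.66902334e-01  2.55146547e-01 -6.79165717e-02]
 [ 2.07030579e-04 -2.55146488e-01  9.66902387e-01 -1.57740784e-01]
 [ 0.00000000e+00  0.00000000e+00  0.00000000e+00  1.00000000e+00]] 67.43394993643258 280.17850009738385 207.8661865219624
{'time': 0.15, 'joints': array([ 1.53320293,  0.50164905, -0.42681916,  1.55119047,  0.22081385,
        1.13829057, -0.21028945]), 'qd': array([-0.00205534, -0.0025395 , -0.00049111, -0.00162806, -0.00033214,
       -0.00017082,  0.00095515]), 'tau': array([-6.57224722e-03, -5.67108142e+01, -5.82515672e+00, -2.79453814e+01,
       -6.86437148e-02,  2.65805307e-02,  1.12182770e-04]), 'tcp_pos': array([ 0.19238447, -0.62032318,  0.22591346]), 'eef_rot': array([-2.52850483e+00,  1.86292429e+00,  1.83689263e-03]), 'wrist_force': array([ 0.18861123,  0.81774583, -0.16258249]), 'wrist_torque': array([-0.0226656 , -0.05066613, -0.01674128]), 'gripper_width': 0.9990679844817647}
```

View pics/top0.png

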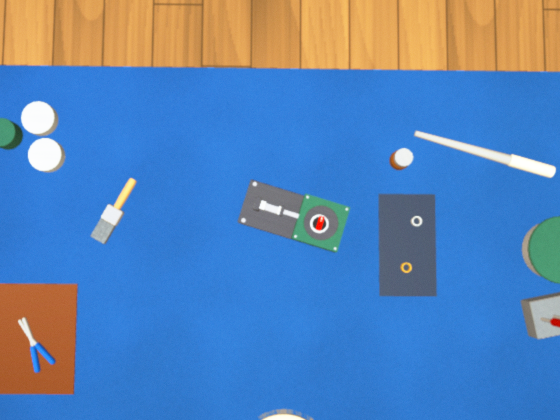

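View pics/scene0.png

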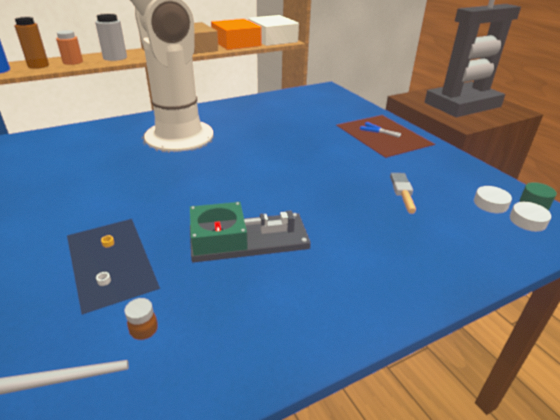

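```bash
cat > h.py <<'E'
from station import r, effector, planner, read_camera, workorder
import cv2, numpy as np
from scipy.spatial.transform import Rotation as R
def down(yaw):  # tool z down, tool x at world yaw
    c,s=np.cos(yaw),np.sin(yaw)
    return R.from_matrix(np.array([[c,s,0],[s,-c,0],[0,0,-1]])).as_rotvec()
def look(name,save=None):
    st=r.get_state(); c=read_camera(name)
    c["f"]=210/np.tan(np.radians(c["vertical_fov"]/2))
    if name=="wrist":
        T=np.eye(4);T[:3,:3]=R.from_rotvec(st["eef_rot"]).as_matrix();T[:3,3]=st["tcp_pos"]
        M=T@c["hand_eye"]; c["Rwc"]=M[:3,:3]; c["o"]=M[:3,3]
    else:
        Rm=R.from_rotvec(c["rvec"]).as_matrix(); c["Rwc"]=Rm.T; c["o"]=-Rm.T@c["tvec"]
    if save: cv2.imwrite(f"pics/{save}.png",c["pixels"][:,:,::-1])
    c["hsv"]=cv2.cvtColor(c["pixels"],cv2.COLOR_RGB2HSV)
    return c
def cast(c,uv,z):
    uv=np.atleast_2d(np.asarray(uv,float))
    d=np.c_[(uv[:,0]-c["cx"])/c["f"],(uv[:,1]-c["cy"])/c["f"],np.ones(len(uv))]@c["Rwc"].T
    return c["o"]+d*((z-c["o"][2])/d[:,2])[:,None]
def blobs(c,lo,hi,amin=20):
    m=cv2.inRange(c["hsv"],np.array(lo),np.array(hi))
    cs,_=cv2.findContours(m,cv2.RETR_EXTERNAL,cv2.CHAIN_APPROX_NONE)
    return sorted([k[:,0,:] for k in cs if cv2.contourArea(k)>=amin],key=lambda k:-cv2.contourArea(k))
E
python3 - <<'E'
from h import *
c=look("top")
for n,lo,hi,z in (("gold",(12,130,120),(28,255,255),.007),("green",(60,90,40),(88,255,255),.066),("red",(0,170,120),(6,255,255),.046),("plate",(0,0,50),(179,70,110),.02)):
    for k in blobs(c,lo,hi)[:4]:
        p=cast(c,k,z)[:,:2]; rc=cv2.minAreaRect(p.astype(np.float32)*1000)
        print(n,k.mean(0).round(),np.round(rc[0],1),np.round(rc[1],1),round(rc[2],1))
E
```

```text
gold [281.  33.] [1029.6    9.9] [ 181.4 1406.3] 0.8
gold [406. 267.] [ 452.9 -294.8] [21.8 24.5] 0.4
gold [395. 163.] [ 710.3 -270. ] [39.6 16.9] 34.3
gold [127. 194.] [625.3 386.2] [ 4.1 74.9] 60.2
green [320. 222.] [557.2 -79.9] [109.9 109.8] 73.7
green [548. 249.] [ 500.1 -603.5] [ 70.6 152. ] 88.1
green [  8. 134.] [761.2 646.3] [69.7 48.8] 2.5
red [320. 223.] [557.1 -80.4] [15.  28.5] 72.0
red [556. 322.] [ 327.9 -634.5] [18.9 16.2] 88.1
plate [542. 297.] [ 384.8 -619.2] [ 4.6 84.7] 11.4
```

```bash
python3 - <<'E'
from h import *
K=[.5572,-.0799]
for p,y in (([.4529,-.2948,.2],-16.3),([.4529,-.2948,.2],163.7),(K+[.15],73.7),(K+[.15],73.7-85),(K+[.15],-106.3),(K+[.15],-106.3-85)):
    q=planner.solve_ik(p,down(np.radians(y))); print(y,None if q is None else np.round(q,2))
try: r.goto([.4529,-.2948,.17],down(np.radians(-16.3)))
except r.Unreachable as e: print(e)
print(r.get_state()["joints"].round(2))
c=look("wrist","w1")
effector.command_gripper(.45,15)
for k in blobs(c,(12,130,100),(30,255,255),100)[:3]:
    p=cast(c,k,.014)[:,:2]*1000; print(k.mean(0),cv2.minEnclosingCircle(p.astype(np.float32)),r.get_state()["time"])
E
```

```text
-16.3 [ 1.17  0.41 -0.81  1.85  0.34  1.03 -0.06]
163.7 [-0.15  0.41  0.86  1.89 -0.36  1.01 -2.57]
73.7 [ 0.85  0.62 -1.01  1.83  0.61  1.04  0.88]
-11.299999999999997 [ 0.8   0.58 -0.93  1.83  0.55  1.01 -0.56]
-106.3 [ 0.63  0.49 -0.68  1.84  0.37  0.95 -2.08]
-191.3 [-0.8   0.87  1.35  1.88 -0.93  1.21 -2.46]
[ 1.16  0.45 -0.79  1.87  0.38  0.98 -0.09]
[415.1409396  324.37416107] ((553.0584716796875, -488.19940185546875), 166.93246459960938) 2.75
[534.13017751  98.49112426] ((712.819580078125, -277.7640686035156), 25.563688278198242) 2.75
[460.525 280.375] ((611.67626953125, -445.6651611328125), 35.88523483276367) 2.75
```

View pics/w1.png

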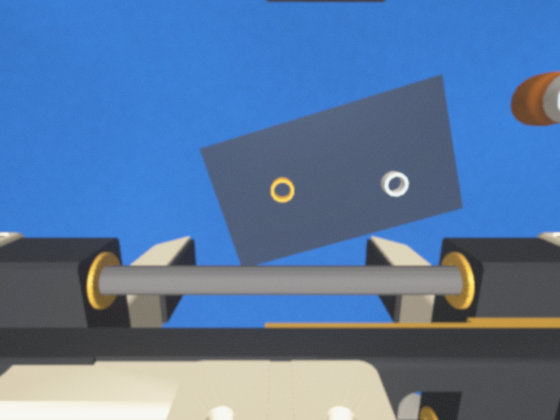

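The wrist picture shows the gold ring at (283,190) and the silver at (395,183), with the jar at the right. I'll measure the gold ring, grip it, and then look at the vise.

```bash
python3 - <<'E'
from h import *
c=look("wrist")
best=None
for k in blobs(c,(10,100,80),(32,255,255),100):
    if abs(k.mean(0)-[283,190]).max()<25:
        p=cast(c,k,.012)[:,:2]; (x,y),rad=cv2.minEnclosingCircle(p.astype(np.float32)); print(k.mean(0),x,y,rad,len(k)); best=(x,y,rad)
x,y,rad=best
assert .010<rad<.015
Y=down(np.radians(-16.3))
r.move_linear([x,y,.06],Y,vel=.15)
print(r.move_linear([x,y,.0025],vel=.08,guard=6), r.get_state()["tcp_pos"])
effector.command_gripper(0.0,15)
s=r.get_state(); print(s["gripper_width"]*92,s["wrist_force"],s["tcp_pos"],s["time"])
E
```

```text
[281.95588235 192.01470588] 0.454571008682251 -0.2931886315345764 0.01301268395036459 68
False [ 0.45496785 -0.29310797  0.00263009]
23.550606884234945 [ 0.20936777 -0.61970549  2.53817945] [ 0.45483532 -0.29344694  0.00289192] 4.9917
```

```bash
python3 - <<'E'
from h import *
Y=down(np.radians(-16.3)); p=r.get_state()["tcp_pos"]
r.move_linear([p[0],p[1],.15],vel=.25)
r.goto([.5927,.0415,.19],Y)
r.hold(.2)
c=look("wrist","w2"); print(r.get_state()["tcp_pos"],r.get_state()["time"])
for n,lo,hi,z in (("green",(60,90,40),(88,255,255),.066),("red",(0,170,100),(6,255,255),.046)):
  for k in blobs(c,lo,hi,200)[:2]:
    q=cast(c,k,z)[:,:2]*1000; rc=cv2.minAreaRect(q.astype(np.float32)); print(n,k.mean(0).round(),np.round(rc[0],1),np.round(rc[1],1),round(rc[2],1))
E
```

```text
[0.59271528 0.03997606 0.18986474] 7.35
red [281. 304.] [559.5 -75.1] [19.4 31.4] 73.6
```

View pics/w2.png

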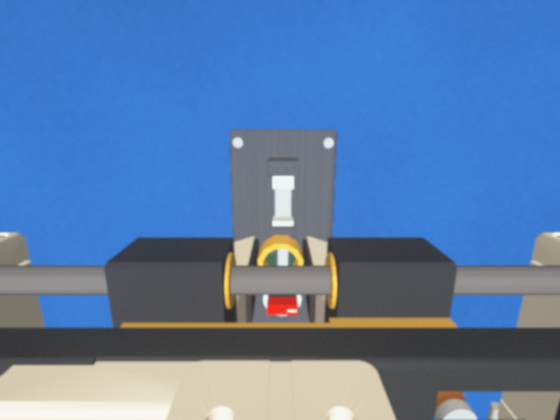

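The vise shows square under the tool: the plate's far edge runs from (231,131) to (336,131), the anvil top is at (283,183) and the jaw pad is at (283,221). I'll enlarge the bed and cast those points.

```bash
python3 - <<'E'
from h import *
c=look("wrist")
u=np.array([np.cos(np.radians(73.7)),np.sin(np.radians(73.7))]); v=np.array([u[1],-u[0]])
S=np.array([.5572,-.0799])+.1265*u
def rel(uv,z):
    d=cast(c,uv,z)[:,:2]-S; return np.round(1000*np.c_[d@v,d@u],1).tolist()
print("edge(expect +-55,68.5)",rel([[231,131],[336,131]],.02))
g=cv2.cvtColor(c["pixels"],cv2.COLOR_RGB2GRAY)
print("col283",list(zip(range(170,232),g[170:232,283].tolist())))
print("row205",list(zip(range(268,300),g[205,268:300].tolist())))
print("row150",list(zip(range(226,236),g[160,226:236].tolist())),list(zip(range(330,341),g[160,330:341].tolist())))
for row in range(170,232,4): print(row,rel([[283,row]],.0585),rel([[283,row]],.04))
cv2.imwrite("pics/w2c.png",cv2.resize(c["pixels"][120:235,215:350,::-1],None,fx=5,fy=5,interpolation=cv2.INTER_CUBIC))
E
```

```text
edge(expect +-55,68.5) [[-50.0, 61.1], [56.2, 60.9]]
col283 [(170, 123), (171, 122), (172, 121), (173, 120), (174, 123), (175, 143), (176, 190), (177, 230), (178, 242), (179, 243), (180, 244), (181, 244), (182, 243), (183, 243), (184, 243), (185, 243), (186, 243), (187, 243), (188, 242), (189, 237), (190, 233), (191, 233), (192, 234), (193, 233), (194, 233), (195, 234), (196, 234), (197, 233), (198, 233), (199, 234), (200, 233), (201, 233), (202, 234), (203, 234), (204, 234), (205, 233), (206, 233), (207, 233), (208, 234), (209, 234), (210, 233), (211, 233), (212, 234), (213, 233), (214, 233), (215, 231), (216, 226), (217, 217), (218, 210), (219, 209), (220, 217), (221, 235), (222, 242), (223, 244), (224, 244), (225, 240), (226, 214), (227, 150), (228, 117), (229, 118), (230, 118), (231, 121)]
row205 [(268, 119), (269, 119), (270, 118), (271, 119), (272, 121), (273, 132), (274, 165), (275, 207), (276, 227), (277, 233), (278, 233), (279, 234), (280, 233), (281, 234), (282, 233), (283, 233), (284, 233), (285, 233), (286, 234), (287, 233), (288, 233), (289, 230), (290, 212), (291, 169),
[... 176 characters left out ...]
 (232, 116), (233, 120), (234, 117), (235, 118)] [(330, 119), (331, 121), (332, 115), (333, 113), (334, 108), (335, 110), (336, 114), (337, 114), (338, 116), (339, 117), (340, 116)]
170 [[2.4, 26.8]] [[2.5, 24.3]]
174 [[2.4, 23.1]] [[2.5, 20.3]]
178 [[2.4, 19.4]] [[2.5, 16.4]]
182 [[2.4, 15.6]] [[2.5, 12.4]]
186 [[2.4, 11.9]] [[2.5, 8.3]]
190 [[2.4, 8.1]] [[2.5, 4.3]]
194 [[2.4, 4.2]] [[2.5, 0.2]]
198 [[2.4, 0.4]] [[2.5, -3.9]]
202 [[2.4, -3.5]] [[2.5, -8.0]]
206 [[2.4, -7.4]] [[2.5, -12.2]]
210 [[2.4, -11.3]] [[2.5, -16.3]]
214 [[2.4, -15.3]] [[2.5, -20.5]]
218 [[2.4, -19.3]] [[2.5, -24.8]]
222 [[2.4, -23.3]] [[2.6, -29.1]]
226 [[2.4, -27.3]] [[2.6, -33.3]]
230 [[2.4, -31.4]] [[2.6, -37.7]]
```

View pics/w2c.png

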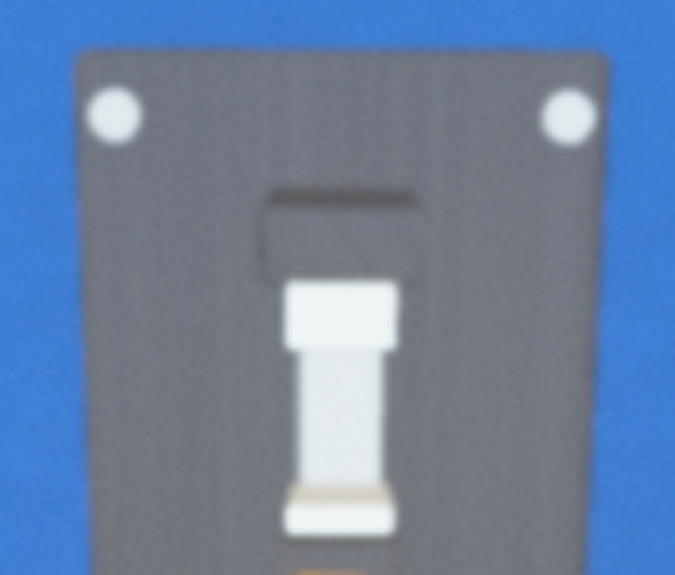

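```bash
python3 - <<'E'
from h import *
c=look("top"); c["pixels"]=cv2.imread("pics/top0.png")[:,:,::-1].copy(); c["hsv"]=cv2.cvtColor(c["pixels"],cv2.COLOR_RGB2HSV)
u=np.array([np.cos(np.radians(73.7)),np.sin(np.radians(73.7))]); v=np.array([u[1],-u[0]])
S=np.array([.5572,-.0799])+.1265*u
def rel(uv,z):
    d=cast(c,uv,z)[:,:2]-S; return 1000*np.c_[d@v,d@u]
m=cv2.bitwise_not(cv2.inRange(c["hsv"],np.array((100,120,60)),np.array((125,255,255))))
cs,_=cv2.findContours(m,cv2.RETR_EXTERNAL,cv2.CHAIN_APPROX_NONE)
for k in cs:
    if cv2.pointPolygonTest(k,(260,195),False)>0:
        q=rel(k[:,0],.02); print("plate x",q[:,0].min(),q[:,0].max(),"y",q[:,1].min(),q[:,1].max())
w=blobs(c,(0,0,180),(179,60,255),4)
for k in w:
    if 230<k.mean(0)[0]<305 and 175<k.mean(0)[1]<260: q=rel(k,.05); print(k.mean(0).round(1),q.min(0).round(1),q.max(0).round(1))
cv2.imwrite("pics/top0c.png",cv2.resize(c["pixels"][170:260,230:360,::-1],None,fx=6,fy=6,interpolation=cv2.INTER_CUBIC))
E
```

```text
plate x -53.85594641457266 62.69216580491767 y -188.70615538316216 63.01487455076175
[269.6 207.2] [ -8.4 -29.2] [13.8 22. ]
[290.7 213.6] [ -3.9 -73.7] [  7.7 -35.7]
[243.  219.9] [-49.6  43.3] [-39.9  53.7]
[254.3 183.6] [41.2 43.2] [49.4 53. ]
[295. 236.] [-48.9 -82.6] [-43.  -76.7]
```

View pics/top0c.png

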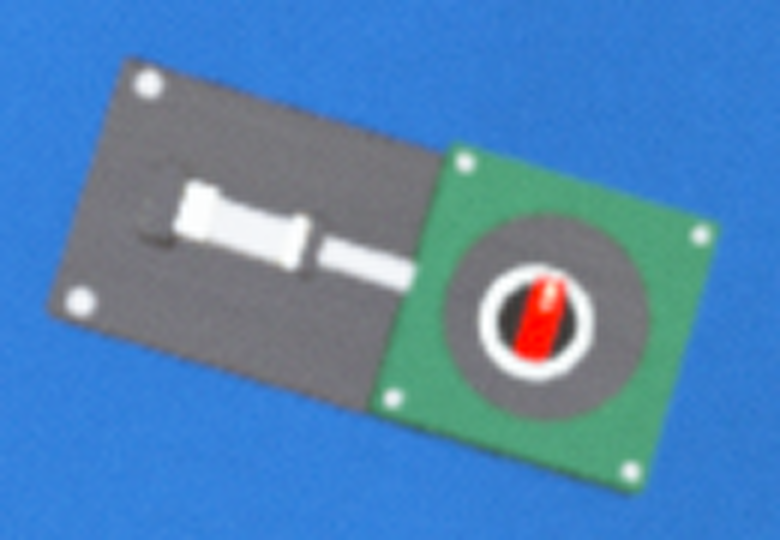

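The top and wrist views agree: the seat is about 120.5 mm from the knob axis (the guard isn't flush with the plate end) and 2.5 mm to +x of my first estimate. The anvil face is about 14.6 mm from the seat. Placing the ring.

```bash
python3 - <<'E'
from h import *
u=np.array([np.cos(np.radians(73.7)),np.sin(np.radians(73.7))]); v=np.array([u[1],-u[0]])
S=np.array([.5572,-.0799])+.1265*u
P=S-.006*u+.0025*v; Y=down(np.radians(-16.3)); print("P",P)
r.move_linear([*P,.08],Y,vel=.15); r.move_linear([*P,.05],vel=.06)
s=r.get_state(); print(s["tcp_pos"],s["gripper_width"]*92)
print(r.move_linear([*P,.0415],vel=.025,guard=3)); s=r.get_state(); print(s["tcp_pos"],s["wrist_force"])
effector.command_gripper(.42,15)
r.move_linear([*P,.16],vel=.2)
r.hold(.2); c=look("wrist","w3"); s=r.get_state(); print(s["tcp_pos"],s["time"])
cv2.imwrite("pics/w3c.png",cv2.resize(c["pixels"][90:300,180:380,::-1],None,fx=2.8,fy=2.8,interpolation=cv2.INTER_CUBIC))
for k in blobs(c,(10,100,80),(32,255,255),100):
    if k.mean(0)[1]<235:
        q=cast(c,k,.052)[:,:2]-P; print(k.mean(0),cv2.minEnclosingCircle((1000*np.c_[q@v,q@u]).astype(np.float32)))
E
```

```text
P [0.59341985 0.03505487]
[0.59331752 0.03522939 0.04976239] 23.247044263695095
True
[0.5938825  0.03509812 0.04278611] [-0.1720378  -0.21070599  4.44438081]
[0.59256457 0.03501214 0.15862254] 10.8333
[282.12658228 205.48101266] ((-0.12992268800735474, 0.2882263660430908), 12.55297565460205)
```

View pics/w3c.png

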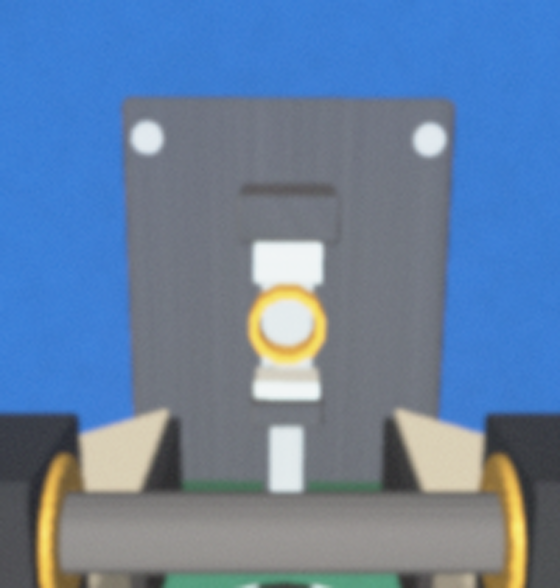

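The ring (crop (287,325)) sits flat and centred on the bed between the anvil and the jaw. Now the knob.

```bash
python3 - <<'E'
from h import *
effector.command_gripper(.27,25)
r.goto([.5572,-.0799,.19],down(np.radians(73.7)))
r.hold(.2); c=look("wrist","w4"); s=r.get_state(); print(s["tcp_pos"],s["joints"].round(2),s["time"])
K=np.array([.5572,-.0799])
for n,lo,hi,z in (("green",(60,90,40),(88,255,255),.066),("red",(0,150,80),(8,255,255),.046)):
  for k in blobs(c,lo,hi,200)[:2]:
    q=cast(c,k,z)[:,:2]*1000; rc=cv2.minAreaRect(q.astype(np.float32)); print(n,k.mean(0).round(),np.round(rc[0],1),np.round(rc[1],1),round(rc[2],1))
E
```

```text
[ 0.55726578 -0.07948932  0.19001598] [ 0.95  0.66 -1.2   1.79  0.67  1.17  0.82] 12.9917
green [279. 184.] [548.3 -78.2] [109.   91.3] 73.7
green [282. 249.] [599.8 -90.6] [46.9 22.5] 73.8
red [279. 199.] [556.9 -80.9] [12.8 33.2] 74.0
```

View pics/w4.png

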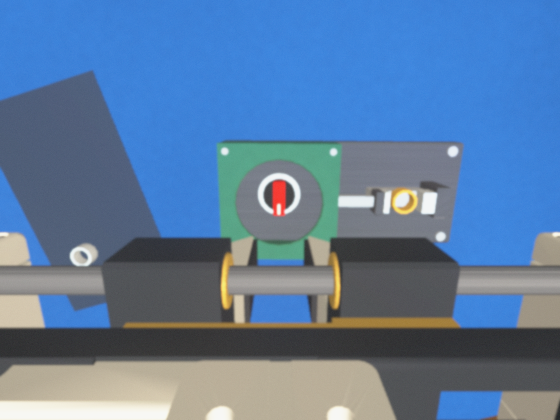

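```bash
cat > k.py <<'E'
from h import *
C=[.557,-.0808]; Y0=np.radians(73.8); Z=.0315
def turn(a): r.move_linear([*C,Z],down(Y0-a),vel=.1)
def tq(n=5):
    t=[]
    for _ in range(n): r.hold(.04); s=r.get_state(); t.append([*s["wrist_force"],s["wrist_torque"][2]])
    s=r.get_state(); R0=R.from_rotvec(s["eef_rot"]).as_matrix()
    yaw=np.arctan2(R0[1,0],R0[0,0]); return np.mean(t,0),(Y0-yaw+np.pi)%(2*np.pi)-np.pi,s
def step(a):
    turn(a); r.hold(.1); m,y,s=tq()
    print(f"{a:.3f} yaw {y:.4f} tz {m[3]:.4f} F {m[:3].round(1)} w {s['gripper_width']*92:.2f} t {s['time']:.2f} q7 {s['joints'][6]:.2f}"); return m,y,s
E
python3 - <<'E'
from k import *
r.move_linear([*C,.08],down(Y0),vel=.2)
print(r.move_linear([*C,Z],vel=.08,guard=5), r.get_state()["tcp_pos"])
print(tq()[0])
effector.command_gripper(0,60); m,y,s=tq(); print(m,y,s["gripper_width"]*92,s["tcp_pos"],s["time"])
for a in (.2,.26,.32,.38,.44): step(a)
E
```

```text
False [ 0.55714151 -0.08047298  0.03151374]
[-0.14195342 -0.44158431 -0.12241243  0.02733199]
[-0.68425531 -0.45110084  2.92415671 -0.12969088] 0.0002534941740650609 11.434355947336213 [ 0.55711578 -0.08096814  0.03169002] 15.25
0.200 yaw 0.1992 tz -0.1766 F [0.6 0.2 4.1] w 11.23 t 15.91 q7 0.50
0.260 yaw 0.2592 tz -0.0265 F [0.4 0.9 5. ] w 11.31 t 16.47 q7 0.45
0.320 yaw 0.3187 tz 0.0018 F [1.4 1.5 5. ] w 11.98 t 17.02 q7 0.40
0.380 yaw 0.3790 tz 0.0203 F [2.4 2.8 4.9] w 11.56 t 17.58 q7 0.34
0.440 yaw 0.4384 tz 0.0132 F [3.3 4.  4.8] w 11.28 t 18.14 q7 0.29
```

```bash
python3 - <<'E'
from k import *
for a in (.50,.56,.62): step(a)
c=look("scene"); d=look("top")
a=cv2.resize(c["pixels"][195:265,185:320,::-1],None,fx=5,fy=5,interpolation=cv2.INTER_CUBIC)[:, :400*2][:350,:675]
b=cv2.resize(d["pixels"][175:225,235:325,::-1],None,fx=5,fy=5,interpolation=cv2.INTER_CUBIC)
o=np.zeros((600,675,3),np.uint8); o[:350]=a; o[350:,:450]=b; cv2.imwrite("pics/m1.png",o)
E
```

```text
0.500 yaw 0.4979 tz -0.0032 F [3.8 4.2 4.3] w 11.64 t 18.70 q7 0.24
0.560 yaw 0.5578 tz 0.0217 F [4.  3.9 3.5] w 11.40 t 19.26 q7 0.19
0.620 yaw 0.6178 tz -0.0039 F [4.3 4.3 3.3] w 11.37 t 19.82 q7 0.13
```

View pics/m1.png

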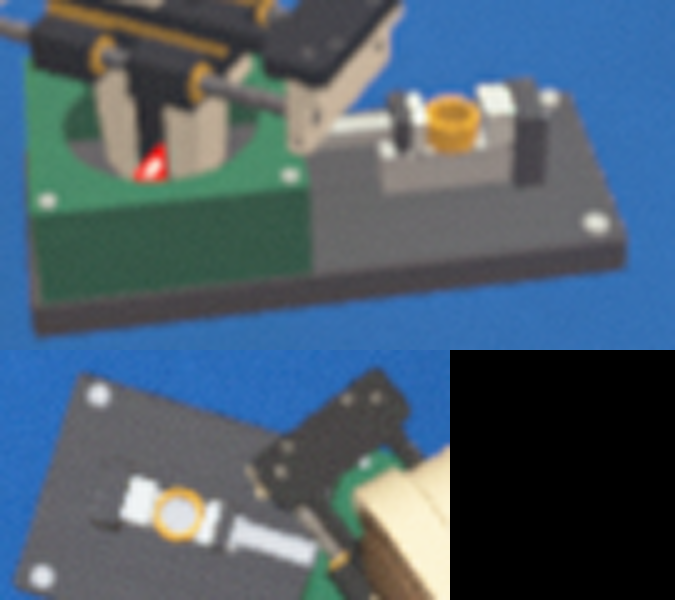

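The jaw has advanced and the knob is turning with the gripper. The free baseline of held torque is about 0.01 N m. I'll go on in equal steps.

```bash
sed -i 's/n=5/n=8/' k.py; python3 - <<'E'
from k import *
a=.62
while a<1.5:
    a+=.06; m,y,s=step(a)
    if m[3]>.085: break
E
```

```text
0.680 yaw 0.6778 tz 0.0171 F [4.3 4.2 3.2] w 11.39 t 20.60 q7 0.08
0.740 yaw 0.7377 tz 0.0200 F [5.  4.4 2.7] w 11.37 t 21.28 q7 0.03
0.800 yaw 0.7977 tz 0.0382 F [5.2 4.8 2.3] w 11.16 t 21.97 q7 -0.02
0.860 yaw 0.8576 tz 0.0516 F [5.2 4.2 2.1] w 11.58 t 22.65 q7 -0.07
0.920 yaw 0.9175 tz 0.0815 F [5.8 4.7 1.8] w 11.01 t 23.33 q7 -0.13
0.980 yaw 0.9774 tz 0.0992 F [6.2 4.8 1.3] w 11.65 t 24.02 q7 -0.18
```

The torque rise per step is about half what I'd expect, so the bar may lag the fingers. Before adding more I'll release, look, and measure the bar's real angle.

```bash
python3 - <<'E'
from k import *
effector.command_gripper(.24,60)
s=r.get_state(); print(tq(3)[0], s["gripper_width"]*92)
r.move_linear([*C,.19],vel=.25); r.hold(.2); c=look("wrist","w5"); s=r.get_state(); print(s["tcp_pos"],s["time"])
for k in blobs(c,(0,150,80),(8,255,255),100)[:2]:
    q=cast(c,k,.046)[:,:2]*1000; rc=cv2.minAreaRect(q.astype(np.float32)); print("red",k.mean(0).round(),np.round(rc[0],1),np.round(rc[1],1),round(rc[2],1))
cv2.imwrite("pics/w5c.png",cv2.resize(c["pixels"][90:270,180:480,::-1],None,fx=2.6,fy=2.6,interpolation=cv2.INTER_CUBIC))
E
```

```text
[ 0.07000083  0.40142583 -0.14756585  0.00630671] 22.030178044291695
[ 0.55611839 -0.0806392   0.18854139] 25.6167
red [283. 200.] [558.2 -80.1] [12.7 34.1] 17.5
```

View pics/w5c.png

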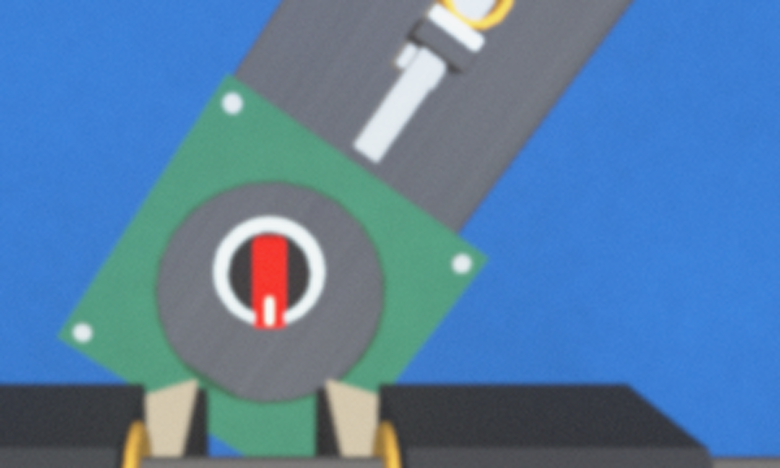

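The bar is at 17.5°, so it turned 0.98 rad with no lag, and the torque and geometry give different forces. I'll repeat the earlier view poses and measure the pad's spring compression as carriage travel minus pad travel.

```bash
python3 - <<'E'
from h import *
u=np.array([np.cos(np.radians(73.7)),np.sin(np.radians(73.7))]); v=np.array([u[1],-u[0]])
P=np.array([.59341985,.03505487])
effector.command_gripper(.42)
r.goto([*P,.16],down(np.radians(-16.3))); r.hold(.5)
s=r.get_state(); c=look("wrist","w6"); print(s["tcp_pos"],s["eef_rot"],s["time"],r.get_state()["tcp_pos"])
g1=cv2.imread("pics/w3.png",0).astype(float); g2=cv2.imread("pics/w6.png",0).astype(float)
# registration on the fixed plate's top part (edge + screws)
w=np.s_[115:200,215:350]
sh,_=cv2.phaseCorrelate(g1[w],g2[w],cv2.createHanningWindow((135,85),cv2.CV_64F)); print("shift",sh)
print("row  w3  w6 (cols 278-287 mean)  w3,w6 cols 273-276")
for i in range(172,262): print(i,int(g1[i,278:288].mean()),int(g2[i,278:288].mean()),int(g1[i,272:276].mean()),int(g2[i,272:276].mean()),"%.1f"%(1000*((cast(c,[[283,i]],.0585)[0,:2]-P)@u)))
E
```

```text
[0.59341585 0.0346016  0.16005364] [ 3.10968068e+00 -4.46205118e-01  2.72963303e-05] 27.3917 [0.59343663 0.03478146 0.16005914]
shift (-1.1421611657893038, -0.19391609032371093)
row  w3  w6 (cols 278-287 mean)  w3,w6 cols 273-276
172 120 119 118 119 30.4
173 120 119 118 117 29.6
174 121 122 120 125 28.7
175 140 149 141 162 27.9
176 189 204 190 219 27.1
177 230 234 230 239 26.2
178 240 241 239 242 25.4
179 242 242 241 242 24.5
180 242 242 242 242 23.7
181 242 243 242 243 22.9
182 242 242 242 242 22.0
183 242 242 241 242 21.2
184 242 241 241 242 20.3
185 242 242 241 242 19.5
186 242 242 241 242 18.6
187 242 242 241 242 17.8
188 242 241 241 242 16.9
189 240 239 239 238 16.1
190 232 232 232 225 15.2
191 213 221 215 208 14.4
192 188 221 196 207 13.5
193 186 226 178 215 12.6
194 202 230 166 222 11.8
195 214 231 167 226 10.9
196 221 232 184 227 10.1
197 228 232 200 227 9.2
198 231 232 211 227 8.3
199 232 232 218 226 7.5
200 232 232 222 225 6.6
201 232 232 224 224 5.7
202 233 232 225 225 4.9
203 232 232 222 224 4.0
204 233 232 217 221 3.1
205 232 231 213 215 2.2
206 233 228 210 205 1.4
207 2
[... 711 characters left out ...]
35 114 217 113 156 -24.7
236 116 216 116 153 -25.7
237 118 216 117 152 -26.6
238 118 216 119 152 -27.5
239 118 216 119 151 -28.4
240 121 216 118 152 -29.4
241 141 216 118 152 -30.3
242 181 216 117 152 -31.2
243 214 214 119 152 -32.2
244 225 214 122 151 -33.1
245 227 213 123 152 -34.0
246 228 213 123 153 -35.0
247 228 213 122 152 -35.9
248 227 214 123 151 -36.9
249 228 214 123 151 -37.8
250 228 214 122 152 -38.8
251 228 213 122 151 -39.7
252 228 213 122 151 -40.7
253 227 213 123 151 -41.6
254 228 213 123 150 -42.6
255 227 213 122 151 -43.5
256 227 214 121 151 -44.5
257 227 213 122 150 -45.4
258 227 214 122 151 -46.4
259 227 213 122 150 -47.3
260 227 213 121 151 -48.3
261 228 213 119 149 -49.3
```

Spring compression comes out at about 1.0–1.3 mm (9–11.5 N), which agrees with the torque reading of about 10 N. I'll re-grip, turn about 0.04 rad more, release, and repeat both checks.

```bash
python3 - <<'E'
from k import *
effector.command_gripper(.25,60)
r.goto([*C,.12],down(Y0-.982)); r.move_linear([*C,.08],down(Y0-.982),vel=.15)
print(r.move_linear([*C,Z],vel=.08,guard=5))
effector.command_gripper(0,60); m,y,s=tq(); print(m,y,s["time"])
step(1.003); step(1.024)
effector.command_gripper(.25,60)
r.move_linear([*C,.19],vel=.25); r.hold(.2); c=look("wrist","w7")
for k in blobs(c,(0,150,80),(8,255,255),100)[:1]:
    q=cast(c,k,.046)[:,:2]*1000; rc=cv2.minAreaRect(q.astype(np.float32)); print("red",np.round(rc[0],1),np.round(rc[1],1),round(rc[2],2))
P=np.array([.59341985,.03505487])
r.goto([*P,.16],down(np.radians(-16.3))); r.hold(.5); c=look("wrist","w8"); print(r.get_state()["tcp_pos"],r.get_state()["time"])
g2=cv2.imread("pics/w8.png",0).astype(float)
for i in list(range(174,178))+list(range(205,236)): print(i,int(g2[i,278:288].mean()),end="; ")
cv2.imwrite("pics/w8c.png",cv2.resize(c["pixels"][110:260,190:370,::-1],None,fx=3.5,fy=3.5,interpolation=cv2.INTER_CUBIC))
E
```

```text
False
[ 5.44155226  1.03518676 -1.71989791  0.10819955] 0.9816521246380159 30.5167
1.003 yaw 1.0023 tz 0.2538 F [ 5.   0.8 -1.3] w 11.48 t 31.20 q7 -0.19
1.024 yaw 1.0232 tz 0.2610 F [ 5.2  1.  -1.5] w 11.65 t 31.88 q7 -0.21
red [558.2 -80.3] [12.8 34.1] 15.2
[0.59343541 0.03470193 0.16008889] 34.6417
174 126; 175 164; 176 220; 177 239; 205 232; 206 229; 207 221; 208 209; 209 193; 210 183; 211 187; 212 200; 213 212; 214 216; 215 216; 216 216; 217 226; 218 238; 219 242; 220 243; 221 241; 222 230; 223 190; 224 140; 225 120; 226 118; 227 119; 228 119; 229 120; 230 128; 231 159; 232 202; 233 219; 234 220; 235 218;
```

View pics/w8c.png

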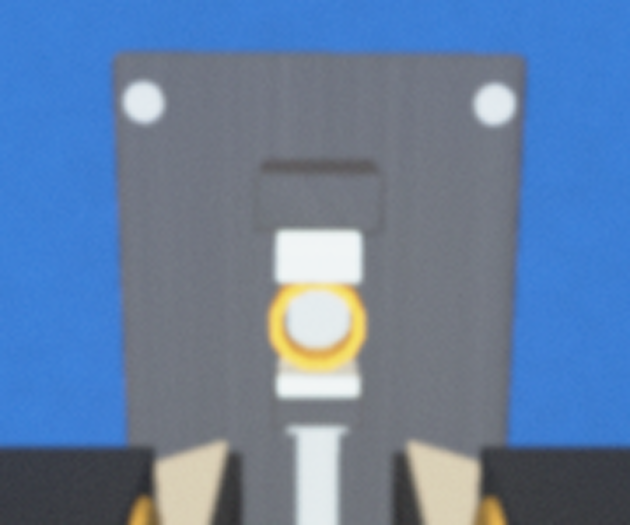

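The final picture shows the ring flat and clamped between pad and anvil, with the gripper clear of it. My force estimates bracket 12–15 N. Handing in.

```bash
python3 - <<'E'
from h import *
p=r.get_state()["tcp_pos"]; r.move_linear([p[0],p[1],.22],vel=.2)
workorder.job_done(); print(r.get_state()["time"])
E
```

```text
the job is handed in; nothing more can be done
the job is handed in; nothing more can be done
```

The job is handed in. The gold ring lies flat on the middle of the bed, and I estimate the jaws hold it with about 13 N. The robot has let go and was lifted well clear, and the job took about 35 s of the 67 s allowed.

**Placing:** the close look after release put the ring's centre within about 0.3 mm of my estimated seat. That estimate came from the wrist and top views, which agreed to 1–2 mm. The pad did not move between the last two looks, so the ring is seated against the anvil.

**Clamping:** I turned the knob in equal steps to 0.98 rad, let go to look, then gripped it again and added 0.04 rad. The bar's angle in the last picture gives 1.02 rad, matching the command.

**Force checks:** these agree only roughly.
- **Torque:** at 0.98 rad the held torque gave about 10 N, so about 13 N after the last turn. It rose per step at only about half the stated rate.
- **Pictures:** the spring compression gave about 12 to 15 N, depending on the image scale used.
- **Check that disagreed:** the final carriage shift measured 0.15 mm where about 0.36 mm was expected. That is about the limit of what I could measure.
- **Check not usable:** the last torque readings of 0.25–0.26 N m followed a fresh grip and smaller steps, so I could not compare them with the free steps.

**Guard and bystanders:** no contact stop triggered going down through the guard's hole. I did not look at the silver ring, jar and brush again at the end, but no move went near them.

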